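# Wedge-lock the keeper of a pot mount in the nicho

## Task

The black pot stands loose on its display mount. Slide the keeper bar up until the pot sits snug between the bar's pad and the two rear pads, without squeezing the clay hard; then push the thumb wedge in along its ramp under the bridge with firm thumb pressure, no hammering, until it jams the bar fast and stays jammed when you let go. Leave the vase, the votive and the figure where they stand.

Things in the scene. Friction and masses are not known exactly. Their poses are not given: they have to be found in the camera images.
- mount: Fixed oak display mount: a board 370 x 150 x 18 mm (x from -190 to +180 mm). Origin on the ledge on its centre line; x along the board to the pot end, y across, z up. The keeper bar slides along x between low guide rails (tops 30 mm above the ledge). A dark wooden bridge, 51 mm along x, 80 mm across y, top 68 mm above the ledge, stands over the bar.
- slot (a point): Point under the middle of the bridge at the bar's top face: mount x = -85, y = 0, 35 mm above the ledge. Across the bar, along y, runs the wedge's slot; its sloping roof is the ramp, 1 in 10, lower towards -y. Hand-made: the roof height is off by up to 0.7 mm either way, so the wedge jams anywhere with its origin between about y = -15 and -1 mm; feel for it.
- stop: Fixed rear stop: two upright cork-faced pads in a V, 62 mm tall, that cradle the pot's belly from the far (+x) side. Origin on the board (18 mm above the ledge) where the pot's axis stands when the pot is fully seated on both pads: mount x = 85 mm, y = 0. Axes as the mount.
- bar: Oak keeper bar, 64 mm wide, top 35 mm above the ledge; slides only along mount x (75 mm, about 2.5 N friction, stays where left). Padded jaw in front, 90 mm wide, 82 mm high. Origin at the foot of the pad's face; it meets the loose pot with a jolt, pushes it on (3 to 6 N) and seats it at mount x = 10 mm: then the push rises fast. About 12 N at the knob seats it; over 18 N on the clay is too much.
- knob (a point): Centre of the bar's upright turned wooden knob, 22 mm across, 24 mm tall (from 45 to 69 mm above the ledge; this point is at 57 mm), on the bar's tail; pinch it from above or push it from behind.
- jaw (a point): Point on the bar's pad face on the centre line, 66 mm above the ledge, level with the pot's widest part.
- wedge: Loose wrought-iron thumb wedge, 0.25 kg, across the bar in the slot: 120 mm long, 24 wide, flat below, 6 mm thick at the thin end (-y), 18 at the thick end (+y). Origin under its middle on the bar; axes near the mount's. Starts slack, 7 to 29 mm short of jamming; slides to -y. First touch jolts; at the jam the push rises within 1 mm: 14 to 20 N locks it (friction holds it); over 28 N overloads it.
- thumb (a point): Middle of the outer end face of the wedge's thumb head, a block 34 mm wide (x), 12 mm long, 20 mm tall (35 to 55 mm above the ledge) at the wedge's thick end; 72 mm from the wedge's origin along its +y. Push here towards the wedge's -y.
- pot: Black micaceous clay pot, loose, about 0.7 kg, 150 mm across at its belly (48 mm above its foot), 116 mm tall, foot 90 mm across. Origin under the foot's centre. It stands on the mount's board, 5 to 11 mm short of its seat.
- vase: White ceramic wedding vase with two spouts and a bridging handle, 120 mm across, 220 mm tall. Origin under its foot. Bystander.
- votive: Amber glass votive holder, 74 mm across, 70 mm tall. Origin under its foot. Bystander.
- figure: Small carved wooden kachina-style figure, 70 mm wide, 158 mm tall. Origin under its base. Bystander.
Mind the look-alikes: they are no part of the job. There is more than one size of the wedge; the job needs the smaller.

How it is judged:
By the outcome, as a careful person would: the job done as asked, in the order asked, and still so for the second after the job is handed in, with the robot touching nothing.
It also fails if it takes over 64 s, if anything falls off the work surface, if the arm or the gripper's body presses on something with over 40 N, if the wrist force passes 120 N, or if a joint passes its speed limit or range.

## Robot

A 6-joint arm with a two-finger parallel gripper is mounted at the origin on the work surface. World frame = base frame: x ahead of the robot, y to its left, z up, the work surface at z = 0. Lengths are in m, angles in rad, forces in N, time in s.
With the tool pointing down it reaches from about 0.35 to 0.975 m from the base axis. Payload 4.9 kg.
Tool frame: the origin (TCP) lies on the centre line of the jaws, within the pads' length; the fingertips stand manip.tip_reach ahead of it and the grasp point (between the pads) is the TCP (manip.tip_reach is the distance from the TCP to the fingertips, in m); z points along the fingers, y is the line along which they close (so a half turn about z gives the same grasp; the last joint's range is limited). The gripper opens to 85 mm and grips with 20 to 120 N. Pads are 22 mm wide; open, the fingers measure 114 mm over their backs; the gripper's body (76 mm by 85 mm) begins 54 mm behind the grasp point. The pads swing forward as they close: fully open they stand 13 mm farther back than shut.
Start: joints at [-1.354, 0.053, 1.613, -0, 1.476, -0.119], TCP at [0.206, -0.59, 0.25] pointing down, gripper open.
Joint ranges: [-3.01, 3.01], [-1.01, 2.22], [0.06, 2.58], [-1.02, 4.17], [0.09, 2.62], [-3.14, 3.14]. Speed limits (rad/s): [2.57, 2.57, 3.14, 3.14, 3.14, 3.14].

## Interface

Orientations are given as a unit quaternion [w, x, y, z].
In Python, from plant import manip gives the robot as it stands. The module is installed in compiled form; this text tells all that it offers.
- The arm moves only by the tool move_arm, never from a script. Its argument "rows" is a list of rows, each a list of 7 numbers: the shift along the tool's x, y, z in cm, then the turn, a rotation vector about the tool's x, y, z in degrees, then the opening, from -1 (shut) to 1 (fully open). In form: [[tx, ty, tz, ax, ay, az, jaw], ...]. A call has 1 to 20 rows; each row shifts and turns the commanded pose from where the row before left it, along the tool's axes as they then stand; what a row does not reach is not made up. A row lasts 1/12 s, in which the tool goes at most 41.7 mm and 7.16 degrees, less where a joint would pass 70% of its speed; a pose out of reach is approached as far as the arm can. A call is refused whole if a number of a shift passes 4.17 or a number of a turn 7.16, either way. A call with a gripper value outside its range is refused whole. The fingers move at their own pace and stop on an object; the grip force is fixed at half the most. Time passes only in rows, so rows that do not move let the fingers close. It gives the time, the measured TCP pose, the force, the opening and the grip force at its end, in the units of the state.
- manip.state(): the state, without advancing time (a new reading comes with each control period).
- manip.grab_frame(name): name is "scene" or "top"; returns a dict with "img" (480x640x3 uint8, blue, green, red), "mtx" (3x3 intrinsics, pixels), "k1" (the pictures are not rectified: a ray, as slopes to the right and down, at radius r is drawn at 1 + k1 r^2 times it, then the intrinsics apply), "R" (3x3) and "t" (3): a world point X has camera coordinates R X + t. Camera axes: x right, y down, z forward; pixel columns grow to the right and rows downward; lengths in m; the calibration is good to about 2 mm. A picture is of the moment at which its call begins. There is no depth.
- manip.job_done(): hands the job in; it is judged then, once.
The state is a dict: "time": time; "joint_pos": joint angles; "joint_vel": joint speeds; "joint_efforts": joint torques, N m; "tool_pos": TCP position; "tool_rot": TCP orientation; "contact_force": force on the tool from outside, world axes, zero at the start; "ft_torque": the same for the moment, N m; "gripper_width": opening from 0.0 (shut) to 1.0 (fully open); "grasp_force": force on a finger pad.
Only numpy, scipy, OpenCV 4.12 (cv2) and the standard library are available. Lean on these libraries where they do the work, as an engineer would, in place of code of your own. Each camera call takes 0.05 s, during which the arm holds its last target. There are 200 camera calls.

## Working session

There is one attempt and no reset: what is moved stays moved. The work goes in short steps, Python scripts to look and compute and a tool call to move; the robot and the scene stay as the last step left them, time stands still between calls to the robot, and variables do not carry over. Pictures are saved under pics/ and viewed, at most 10 in all, crops included, and the job is handed in when it is done.

Besides the shell and the picture viewer there is one more tool, called after "Request:" by a JSON object that holds its "op" and its "data", one argument or row to a line. move_arm: Moves the arm, as the interface text tells. Its arguments: {"type":"object","properties":{"rows":{"type":"array","items":{"type":"array","items":{"type":"number"}}}},"required":["rows"]}

```bash
mkdir -p pics; python3 - <<'E'
from plant import manip
import cv2,pickle
for n in("scene","top"):
    f=manip.grab_frame(n); cv2.imwrite(f"pics/{n}0.png",f["img"]); pickle.dump(f,open(n+"0.pkl","wb"))
    print(n,f["mtx"],f["k1"],f["R"],f["t"])
s=manip.state(); print(s, manip.tip_reach)
E
```

```text
scene [[539.49088934   0.         316.71764446]
 [  0.         539.49088934 233.51239992]
 [  0.           0.           1.        ]] -0.031574550408128954 [[-0.29759156  0.95462123  0.0117293 ]
 [ 0.82354234  0.26290532 -0.50265178]
 [-0.48292575 -0.13992535 -0.8644094 ]] [ 0.13491793 -0.41423764  1.72961776]
top [[594.00676035   0.         311.47863817]
 [  0.         594.00676035 243.91101908]
 [  0.           0.           1.        ]] -0.009936324577411521 [[-0.11592587 -0.99324199  0.00561535]
 [-0.97211607  0.1122963  -0.20586378]
 [ 0.20384197 -0.02932371 -0.97856455]] [0.0486255  0.52882023 1.1457305 ]
{'time': 0.1, 'joint_pos': array([-1.35396323e+00,  5.32960826e-02,  1.61415070e+00, -2.71395317e-05,
        1.47599395e+00, -1.18975330e-01]), 'joint_vel': array([ 0.00010813, -0.00148487, -0.00289248, -0.0018369 , -0.00021208,
        0.00092897]), 'joint_efforts': array([ 5.16868804e-04, -3.94909322e+01, -3.71361029e+01, -1.25886036e-04,
        3.99309021e-03, -1.77043864e-05]), 'tool_pos': array([ 0.20585232, -0.58957073,  0.24918625]), 'tool_rot': array([-9.22272410e-04,  9.85936534e-01,  1.67117612e-01, -5.86856303e-05]), 'contact_force': array([-0.70827258,  0.5273789 , -0.15515491]), 'ft_torque': array([0.00721949, 0.00859046, 0.0348098 ]), 'grasp_force': 0.0, 'gripper_width': 0.9989328565674541} 0.019
```

View pics/top0.png

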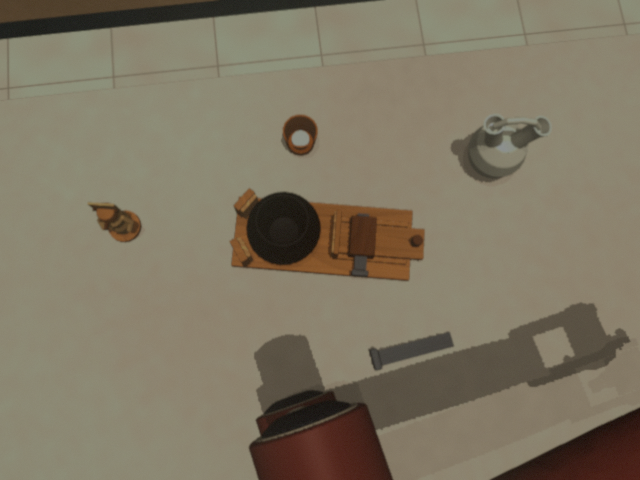

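View pics/scene0.png

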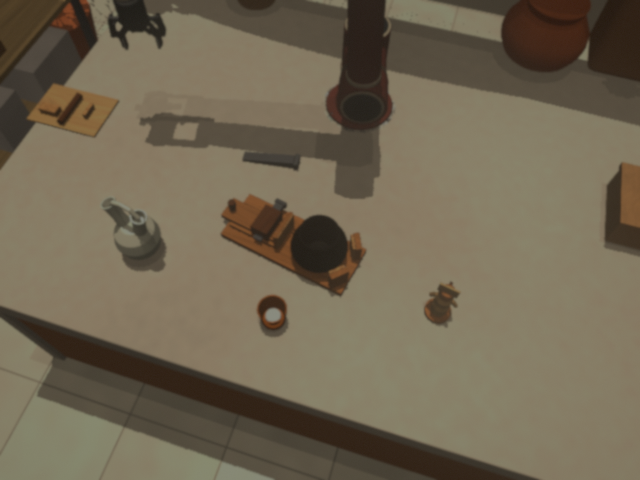

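The top view shows the pot at (284,227), bar knob at (417,241), bridge at (362,236) and the slotted wedge's thumb head at (360,271). The other wedge, at (412,350), lies on the table. The scene view shows the mount around (290,240), with mount +x pointing roughly world +y. Next I'll take a zoomed crop.

```bash
python3 - <<'E'
import cv2
a=cv2.imread("pics/top0.png")[185:295,225:435]; a=cv2.convertScaleAbs(cv2.resize(a,None,fx=3.8,fy=3.8,interpolation=cv2.INTER_CUBIC),alpha=1.7); cv2.imwrite("pics/topc.png",a)
a=cv2.imread("pics/scene0.png")[185:300,210:375]; a=cv2.convertScaleAbs(cv2.resize(a,None,fx=4.5,fy=4.5,interpolation=cv2.INTER_CUBIC),alpha=1.7); cv2.imwrite("pics/scenec.png",a)
E
```

```text
(no output)
```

View pics/topc.png

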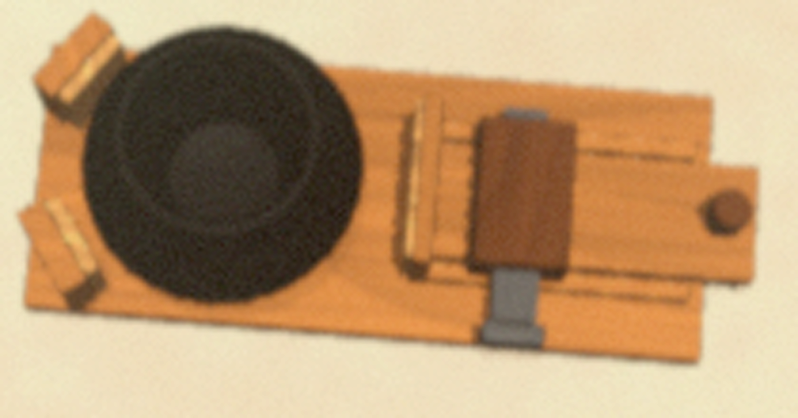

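View pics/scenec.png

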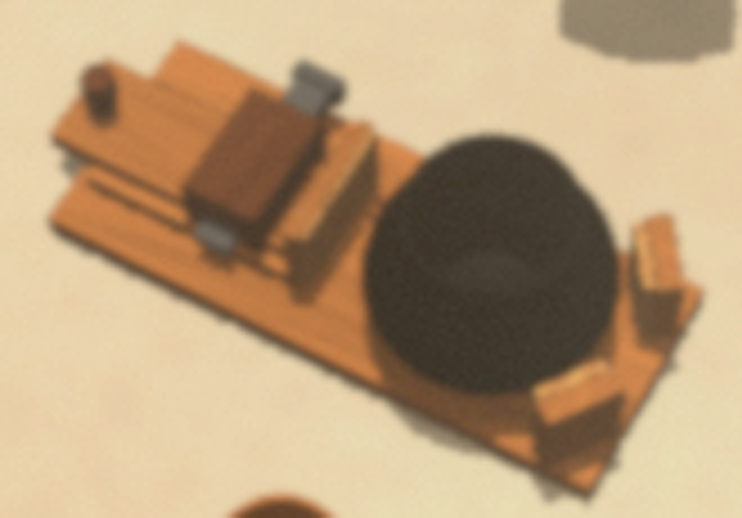

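```bash
cat > h.py <<'E'
import numpy as np,pickle
from scipy.optimize import least_squares
C={n:pickle.load(open(n+"0.pkl","rb")) for n in("scene","top")}
def proj(n,X):
    f=C[n];c=np.atleast_2d(X)@f["R"].T+f["t"];s=c[:,:2]/c[:,2:];s=s*(1+f["k1"]*(s**2).sum(1,keepdims=True))
    return s@f["mtx"][:2,:2].T+f["mtx"][:2,2]
def ray(n,p,z):  # world point at height z
    return least_squares(lambda q:(proj(n,[q[0],q[1],z])-p)[0],[.5,0]).x
crop={"top":(225,185,3.8),"scene":(210,185,4.5)}
def full(n,c): u,v,k=crop[n];return np.array([u+(c[0]+.5)/k-.5,v+(c[1]+.5)/k-.5])
def M2W(p,m):
    m=np.atleast_2d(m);c,s=np.cos(p[2]),np.sin(p[2])
    return np.c_[p[0]+c*m[:,0]-s*m[:,1],p[1]+s*m[:,0]+c*m[:,1],m[:,2]+p[3]]
E
python3 - <<'E'
from h import *
P=[("top",(27,308),(.18,.075,.018)),("top",(697,361),(-.19,.075,.018)),("top",(711,96),(-.19,-.075,.018)),
("top",(480,118),(-.0595,-.04,.068)),("top",(576,124),(-.1105,-.04,.068)),("top",(568,274),(-.1105,.04,.068)),("top",(471,266),(-.0595,.04,.068)),
("scene",(180,42),(-.19,.075,.018)),("scene",(52,220),(-.19,-.075,.018)),("scene",(700,292),(.18,.075,.018)),("scene",(588,490),(.18,-.075,.018)),
("scene",(255,90),(-.1105,.04,.068)),("scene",(188,187),(-.1105,-.04,.068)),("scene",(322,120),(-.0595,.04,.068))]
def res(p): return np.concatenate([(proj(n,M2W(p,m))[0]-full(n,c)) for n,c,m in P])
r=least_squares(res,[.6,0,1.6,0],x_scale=.1,loss='soft_l1');print(r.x,np.round(res(r.x).reshape(-1,2),1).tolist())
p=r.x
def inm(n,c,h):
    w=ray(n,full(n,c),h+p[3]);d=w-p[:2];c_,s=np.cos(p[2]),np.sin(p[2]);return np.round([w[0]*1e3,w[1]*1e3,1e3*(c_*d[0]+s*d[1]),1e3*(-s*d[0]+c_*d[1])],1)
for l,n,c,h in [("knobtop","top",(731,205),.069),("knobtop","scene",(97,72),.069),("thumb L","top",(482,343),.05),("thumb R","top",(541,346),.05),("thumb","scene",(300,62),.055),("thumb","scene",(344,92),.055),("tip","top",(525,109),.041),("tip","scene",(212,250),.035),
 ("pad","top",(414,100),.082),("pad","top",(408,272),.082),("pot","top",(220,165),.066),("tail","top",(757,168),.035),("tail","top",(752,282),.035)]: print(l,n,inm(n,c,h))
np.save("p.npy",p)
print(M2W(p,[[-.085,0,.035],[-.085,.09,.045],[.01,0,.066]]))
E
```

```text
[ 0.55042234 -0.03300061  1.37364019 -0.00353476] [[-1.2, 0.3], [0.7, 0.8], [0.3, 0.6], [0.3, -0.1], [0.1, 0.3], [-0.1, -0.5], [-0.1, -0.4], [-0.1, -0.2], [-1.1, 0.1], [1.4, -0.4], [0.6, 0.6], [-0.5, -0.2], [-1.4, 0.5], [0.9, 0.9]]
knobtop top [ 515.2 -224.3 -194.5   -3. ]
knobtop scene [ 507.1 -226.8 -198.5    4.5]
thumb L top [460.1 -85.6 -69.3  78.3]
thumb R top [ 454.9 -116.5 -100.6   77.4]
thumb scene [ 454.5 -116.7 -100.9   77.7]
thumb scene [467.  -84.  -66.4  71.8]
tip top [ 586.7 -126.5  -84.6  -53.9]
tip scene [ 584.3 -127.1  -85.7  -51.7]
pad top [588.  -63.8 -22.9 -42.9]
pad top [496.7 -49.3 -26.5  49.5]
pot top [568.5  41.8  76.9  -3.1]
tail top [ 540.8 -248.8 -213.5  -32.8]
tail top [ 478.5 -236.3 -213.5   30.7]
[[ 0.53377242 -0.11635395  0.03146524]
 [ 0.44551594 -0.09872463  0.04146524]
 [ 0.55238115 -0.02319433  0.06246524]]
```

Fit is good: mount at about (0.550, -0.033), yaw 78.7°, residuals around 1 px or less. Pad at mount x ≈ -25, knob ≈ -196.5, thumb at y ≈ 77. I'll turn so tool x = -mount y and tool y = -mount x, then go behind the knob with the fingers shut.

Request:
{"op": "move_arm", "data": {
  "rows": [
    [0, 0, 0, 0, 0, 6.12, -1],
    [0, 0, 0, 0, 0, 6.12, -1],
    [0, 0, 0, 0, 0, 6.12, -1],
    [0, 0, 0, 0, 0, 6.12, -1],
    [0, 0, 0, 0, 0, 6.12, -1],
    [1.52, -2.39, 0.6, 0, 0, 0, -1],
    [1.52, -2.39, 0.6, 0, 0, 0, -1],
    [1.52, -2.39, 0.6, 0, 0, 0, -1],
    [1.52, -2.39, 0.6, 0, 0, 0, -1],
    [1.52, -2.39, 0.6, 0, 0, 0, -1],
    [1.52, -2.39, 0.6, 0, 0, 0, -1],
    [1.52, -2.39, 0.6, 0, 0, 0, -1],
    [1.52, -2.39, 0.6, 0, 0, 0, -1],
    [1.52, -2.39, 0.6, 0, 0, 0, -1],
    [1.52, -2.39, 0.6, 0, 0, 0, -1],
    [1.52, -2.39, 0.6, 0, 0, 0, -1],
    [1.52, -2.39, 0.6, 0, 0, 0, -1],
    [1.52, -2.39, 0.6, 0, 0, 0, -1],
    [1.52, -2.39, 0.6, 0, 0, 0, -1],
    [1.52, -2.39, 0.6, 0, 0, 0, -1]
  ]
}}

```text
time: 1.77
tool_pos: [0.5006, -0.2821, 0.1595]
tool_rot: [-0.0, 0.995, -0.099, -0.0]
contact_force: [-0.6, -0.7, 0.3]
gripper_width: 0.005
grasp_force: 0.0
```

```bash
cat > s.py <<'E'
from plant import manip
from h import *
from scipy.spatial.transform import Rotation as R
p=np.load("p.npy");s=manip.state()
T=s["tool_pos"];c,sn=np.cos(p[2]),np.sin(p[2]);d=T[:2]-p[:2]
q=s["tool_rot"];A=R.from_quat([q[1],q[2],q[3],q[0]]).as_matrix()
f=s["contact_force"]
print("t",s["time"],"mount",np.round(1e3*np.array([c*d[0]+sn*d[1],-sn*d[0]+c*d[1],T[2]]),2),"toolx ang",np.degrees(np.arctan2(A[1,0],A[0,0])),"want",np.degrees(p[2])-90,"F mount",np.round([c*f[0]+sn*f[1],-sn*f[0]+c*f[1],f[2]],2),A[:,2].round(3),s["gripper_width"])
E
python3 s.py
```

```text
t 1.7667 mount [-2.5405e+02  3.0000e-02  1.5949e+02] toolx ang -11.358292774680352 want -11.296214531291952 F mount [-0.76  0.45  0.32] [-0.001  0.    -1.   ] 0.0052126141337829396
```

Request:
{"op": "move_arm", "data": {
  "rows": [
    [0, 0, 3, 0, 0, 0, -1],
    [0, 0, 3, 0, 0, 0, -1],
    [0, 0, 2, 0, 0, 0, -1],
    [0, 0, 1.2, 0, 0, 0, -1],
    [0, 0, 0, 0, 0, 0, -1],
    [0, -0.5, 0, 0, 0, 0, -1],
    [0, -0.5, 0, 0, 0, 0, -1],
    [0, 0, 0, 0, 0, 0, -1]
  ]
}}

```text
time: 2.43
tool_pos: [0.5033, -0.2737, 0.0703]
tool_rot: [0.001, 0.995, -0.099, 0.001]
contact_force: [-0.9, 0.1, -1.0]
gripper_width: 0.001
grasp_force: 0.0
```

```bash
python3 s.py; python3 - <<'E'
from plant import manip
import cv2
for n,(u,v) in {"top":(300,150),"scene":(180,150)}.items():
    f=manip.grab_frame(n); cv2.imwrite(f"pics/{n}1.png",f["img"])
E
python3 - <<'E'
import cv2,numpy as np
a=cv2.imread("pics/top1.png")[180:330,280:440];b=cv2.imread("pics/scene1.png")[150:300,200:360]
cv2.imwrite("pics/c1.png",cv2.convertScaleAbs(cv2.resize(np.hstack([a,b]),None,fx=2.5,fy=2.5,interpolation=2),alpha=1.6))
E
```

```text
t 2.4333 mount [-245.28   -0.94   70.32] toolx ang -11.333064440054043 want -11.296214531291952 F mount [-0.08  0.91 -1.02] [ 0.003 -0.002 -1.   ] 0.0009761017982485852
```

View pics/c1.png

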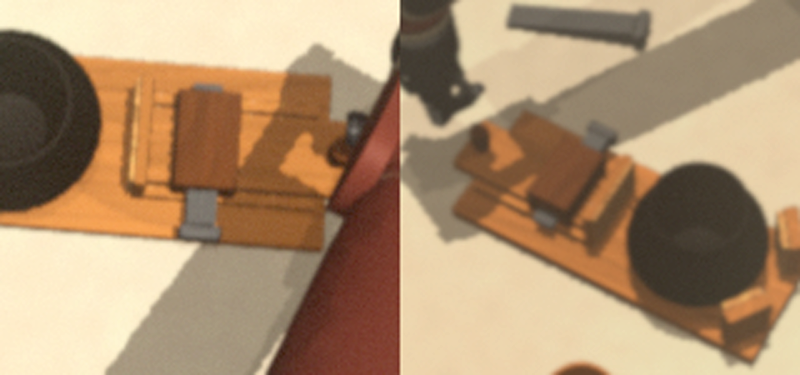

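Fingertips (left crop (350,130), right crop (470,95)) stand just behind the knob at the bar tail. Advance.

Request:
{"op": "move_arm", "data": {
  "rows": [
    [0, -0.3, 0, 0, 0, 0, -1],
    [0, -0.3, 0, 0, 0, 0, -1],
    [0, -0.3, 0, 0, 0, 0, -1],
    [0, -0.3, 0, 0, 0, 0, -1],
    [0, -0.1, 0, 0, 0, 0, -1],
    [0, -0.1, 0, 0, 0, 0, -1],
    [0, 0, 0, 0, 0, 0, -1],
    [0, 0, 0, 0, 0, 0, -1]
  ]
}}

```text
time: 3.2
tool_pos: [0.5048, -0.26, 0.0683]
tool_rot: [-0.0, 0.995, -0.099, -0.0]
contact_force: [0.1, -0.3, 0.0]
gripper_width: 0.004
grasp_force: 0.0
```

```bash
python3 s.py
```

```text
t 3.2 mount [-231.49    0.25   68.28] toolx ang -11.355662854778824 want -11.296214531291952 F mount [-0.27 -0.18  0.03] [-0.  0. -1.] 0.004058067949211803
```

Request:
{"op": "move_arm", "data": {
  "rows": [
    [0, -0.15, 0.05, 0, 0, 0, -1],
    [0, -0.15, 0.05, 0, 0, 0, -1],
    [0, -0.15, 0.05, 0, 0, 0, -1],
    [0, -0.15, 0, 0, 0, 0, -1],
    [0, -0.15, 0, 0, 0, 0, -1],
    [0, -0.15, 0, 0, 0, 0, -1],
    [0, -0.15, 0, 0, 0, 0, -1],
    [0, -0.15, 0, 0, 0, 0, -1],
    [0, -0.15, 0, 0, 0, 0, -1],
    [0, -0.15, 0, 0, 0, 0, -1]
  ]
}}

```text
time: 4.03
tool_pos: [0.5077, -0.2459, 0.0669]
tool_rot: [0.001, 0.995, -0.099, 0.0]
contact_force: [-1.1, -3.6, -0.9]
gripper_width: -0.001
grasp_force: 2.1
```

```bash
python3 s.py
```

```text
t 4.0333 mount [-2.1719e+02  1.9000e-01  6.6920e+01] toolx ang -11.353316380624094 want -11.296214531291952 F mount [-3.77  0.42 -0.89] [-0.    -0.002 -1.   ] -0.0005366741367025395
```

Request:
{"op": "move_arm", "data": {
  "rows": [
    [0, -0.2, 0, 0, 0, 0, -1],
    [0, -0.2, 0, 0, 0, 0, -1],
    [0, -0.2, 0, 0, 0, 0, -1],
    [0, -0.2, 0, 0, 0, 0, -1],
    [0, -0.2, 0, 0, 0, 0, -1],
    [0, -0.2, 0, 0, 0, 0, -1],
    [0, -0.1, 0, 0, 0, 0, -1],
    [0, -0.1, 0, 0, 0, 0, -1],
    [0, -0.1, 0, 0, 0, 0, -1],
    [0, -0.1, 0, 0, 0, 0, -1]
  ]
}}

```text
time: 4.87
tool_pos: [0.511, -0.2295, 0.0669]
tool_rot: [0.0, 0.995, -0.099, 0.0]
contact_force: [-1.5, -3.7, 0.1]
gripper_width: 0.003
grasp_force: 2.0
```

```bash
python3 s.py;python3 - <<'E'
from plant import manip
import cv2,numpy as np
a=manip.grab_frame("top")["img"];b=manip.grab_frame("scene")["img"]
cv2.imwrite("pics/top2.png",a);cv2.imwrite("pics/scene2.png",b)
a=a[180:300,270:430];b=b[180:300,210:370]
cv2.imwrite("pics/c2.png",cv2.convertScaleAbs(cv2.resize(np.vstack([a,b]),None,fx=2.5,fy=2.5,interpolation=2),alpha=1.6))
E
```

```text
t 4.8667 mount [-2.0042e+02  1.8000e-01  6.6860e+01] toolx ang -11.357719407836672 want -11.296214531291952 F mount [-3.94  0.75  0.11] [ 0. -0. -1.] 0.0027429696508448876
```

View pics/c2.png

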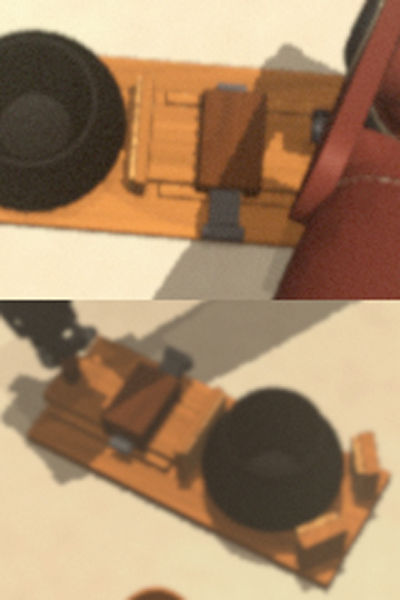

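The pad (top crop (134,130)) is a few mm short of the pot. About 16 mm to the seat, so I'll slow down.

Request:
{"op": "move_arm", "data": {
  "rows": [
    [0, -0.08, 0, 0, 0, 0, -1],
    [0, -0.08, 0, 0, 0, 0, -1],
    [0, -0.08, 0, 0, 0, 0, -1],
    [0, -0.08, 0, 0, 0, 0, -1],
    [0, -0.08, 0, 0, 0, 0, -1],
    [0, -0.08, 0, 0, 0, 0, -1],
    [0, -0.08, 0, 0, 0, 0, -1],
    [0, -0.08, 0, 0, 0, 0, -1]
  ]
}}

```text
time: 5.63
tool_pos: [0.5121, -0.2241, 0.0669]
tool_rot: [0.001, 0.995, -0.099, -0.0]
contact_force: [-2.1, -7.7, -1.5]
gripper_width: -0.004
grasp_force: 4.0
```

```bash
python3 s.py
```

```text
t 5.6333 mount [-1.9494e+02  1.6000e-01  6.6900e+01] toolx ang -11.335847939392696 want -11.296214531291952 F mount [-7.96  0.51 -1.48] [-0.    -0.002 -1.   ] -0.004485371201574442
```

Request:
{"op": "move_arm", "data": {
  "rows": [
    [0, -0.05, 0, 0, 0, 0, -1],
    [0, -0.05, 0, 0, 0, 0, -1],
    [0, -0.05, 0, 0, 0, 0, -1],
    [0, -0.05, 0, 0, 0, 0, -1],
    [0, -0.05, 0, 0, 0, 0, -1],
    [0, -0.05, 0, 0, 0, 0, -1]
  ]
}}

```text
time: 6.13
tool_pos: [0.5126, -0.2214, 0.0669]
tool_rot: [0.001, 0.995, -0.099, -0.0]
contact_force: [-0.9, -7.4, -1.1]
gripper_width: 0.004
grasp_force: 3.9
```

```bash
python3 s.py
```

```text
t 6.1333 mount [-1.9217e+02  1.7000e-01  6.6890e+01] toolx ang -11.356338297539418 want -11.296214531291952 F mount [-7.42 -0.51 -1.07] [-0.    -0.002 -1.   ] 0.003985471091682071
```

Request:
{"op": "move_arm", "data": {
  "rows": [
    [0, -0.05, 0, 0, 0, 0, -1],
    [0, -0.05, 0, 0, 0, 0, -1],
    [0, -0.05, 0, 0, 0, 0, -1],
    [0, -0.05, 0, 0, 0, 0, -1]
  ]
}}

```text
time: 6.47
tool_pos: [0.513, -0.2195, 0.0669]
tool_rot: [0.001, 0.995, -0.099, -0.0]
contact_force: [-1.5, -7.6, -0.5]
gripper_width: 0.003
grasp_force: 3.9
```

```bash
python3 s.py
```

```text
t 6.4667 mount [-1.9019e+02  1.6000e-01  6.6910e+01] toolx ang -11.355843968676067 want -11.296214531291952 F mount [-7.71 -0.03 -0.51] [-0.    -0.002 -1.   ] 0.0034821834817843336
```

Request:
{"op": "move_arm", "data": {
  "rows": [
    [0, -0.05, 0, 0, 0, 0, -1],
    [0, -0.05, 0, 0, 0, 0, -1],
    [0, -0.05, 0, 0, 0, 0, -1],
    [0, -0.05, 0, 0, 0, 0, -1]
  ]
}}

```text
time: 6.8
tool_pos: [0.5134, -0.2175, 0.0669]
tool_rot: [0.001, 0.995, -0.099, -0.0]
contact_force: [-1.1, -7.9, -1.2]
gripper_width: 0.002
grasp_force: 3.9
```

```bash
python3 s.py
```

```text
t 6.8 mount [-1.8815e+02  1.5000e-01  6.6910e+01] toolx ang -11.3539401119303 want -11.296214531291952 F mount [-7.98 -0.52 -1.21] [-0.    -0.002 -1.   ] 0.002013766706976975
```

Request:
{"op": "move_arm", "data": {
  "rows": [
    [0, -0.04, 0, 0, 0, 0, -1],
    [0, -0.04, 0, 0, 0, 0, -1],
    [0, -0.04, 0, 0, 0, 0, -1]
  ]
}}

```text
time: 7.05
tool_pos: [0.5137, -0.2163, 0.0669]
tool_rot: [0.001, 0.995, -0.099, 0.0]
contact_force: [-1.8, -8.1, -0.6]
gripper_width: -0.0
grasp_force: 3.9
```

Request:
{"op": "move_arm", "data": {
  "rows": [
    [0, -0.03, 0, 0, 0, 0, -1],
    [0, -0.03, 0, 0, 0, 0, -1]
  ]
}}

```text
time: 7.22
tool_pos: [0.5138, -0.2157, 0.0669]
tool_rot: [0.001, 0.995, -0.099, -0.0]
contact_force: [-1.5, -7.4, -0.4]
gripper_width: -0.002
grasp_force: 3.9
```

Request:
{"op": "move_arm", "data": {
  "rows": [
    [0, -0.03, 0, 0, 0, 0, -1],
    [0, -0.03, 0, 0, 0, 0, -1]
  ]
}}

```text
time: 7.38
tool_pos: [0.5139, -0.2153, 0.0669]
tool_rot: [0.001, 0.995, -0.099, 0.0]
contact_force: [-1.7, -9.4, -0.9]
gripper_width: 0.001
grasp_force: 4.4
```

Request:
{"op": "move_arm", "data": {
  "rows": [
    [0, -0.03, 0, 0, 0, 0, -1],
    [0, -0.03, 0, 0, 0, 0, -1]
  ]
}}

```text
time: 7.55
tool_pos: [0.5139, -0.2151, 0.0669]
tool_rot: [0.002, 0.995, -0.099, -0.0]
contact_force: [-3.2, -10.0, -1.9]
gripper_width: -0.003
grasp_force: 5.2
```

Request:
{"op": "move_arm", "data": {
  "rows": [
    [0, -0.03, 0, 0, 0, 0, -1],
    [0, 0, 0, 0, 0, 0, -1]
  ]
}}

```text
time: 7.72
tool_pos: [0.5139, -0.215, 0.0669]
tool_rot: [0.002, 0.995, -0.099, -0.0]
contact_force: [-1.4, -10.6, -1.5]
gripper_width: -0.002
grasp_force: 5.3
```

Request:
{"op": "move_arm", "data": {
  "rows": [
    [0, -0.02, 0, 0, 0, 0, -1],
    [0, 0, 0, 0, 0, 0, -1],
    [0, 0, 0, 0, 0, 0, -1]
  ]
}}

```text
time: 7.97
tool_pos: [0.5139, -0.215, 0.0669]
tool_rot: [0.002, 0.995, -0.099, -0.0]
contact_force: [-2.9, -10.8, -1.7]
gripper_width: -0.001
grasp_force: 5.5
```

```bash
python3 s.py
```

```text
t 7.9667 mount [-1.8561e+02  1.5000e-01  6.6920e+01] toolx ang -11.3453576828693 want -11.296214531291952 F mount [-11.18   0.7   -1.71] [-0.001 -0.004 -1.   ] -0.0009168633943929068
```

Request:
{"op": "move_arm", "data": {
  "rows": [
    [0, -0.03, 0, 0, 0, 0, -1],
    [0, -0.03, 0, 0, 0, 0, -1],
    [0, 0, 0, 0, 0, 0, -1],
    [0, 0, 0, 0, 0, 0, -1]
  ]
}}

```text
time: 8.3
tool_pos: [0.5139, -0.2149, 0.0669]
tool_rot: [0.003, 0.995, -0.099, -0.0]
contact_force: [-2.7, -12.7, -2.4]
gripper_width: -0.001
grasp_force: 6.3
```

```bash
python3 s.py
```

```text
t 8.3 mount [-1.8549e+02  1.6000e-01  6.6940e+01] toolx ang -11.343683203641213 want -11.296214531291952 F mount [-13.     0.16  -2.41] [-0.001 -0.005 -1.   ] -0.0010580679717978024
```

13 N at the knob with the position stalled: the pot is seated. Retreat, lift, and go to the thumb side.

Request:
{"op": "move_arm", "data": {
  "rows": [
    [0, 0.2, 0, 0, 0, 0, -1],
    [0, 0.4, 0, 0, 0, 0, -1],
    [0, 1.0, 0, 0, 0, 0, -1],
    [0, 1.4, 0, 0, 0, 0, -1],
    [0, 0, -3, 0, 0, 0, -1],
    [0, 0, -3, 0, 0, 0, -1],
    [0, 0, -2.4, 0, 0, 0, -1],
    [-2.5, 0, 0, 0, 0, 0, -1],
    [-3, 0, 0, 0, 0, 0, -1],
    [-3, 0, 0, 0, 0, 0, -1],
    [-3, -2, 0, 0, 0, 0, -1],
    [-1, -2.5, 0, 0, 0, 0, -1],
    [0, -3, 0, 0, 0, 0, -1],
    [0, -3, 0, 0, 0, 0, -1],
    [0, -2.5, 0, 0, 0, 0, -1],
    [0, 0, 0, 0, 0, 0, -1],
    [0, 0, 0, 0, 0, 0, -1]
  ]
}}

```text
time: 9.72
tool_pos: [0.4116, -0.0893, 0.1509]
tool_rot: [-0.0, 0.995, -0.098, 0.0]
contact_force: [-1.0, 0.1, 0.8]
gripper_width: 0.001
grasp_force: 0.0
```

```bash
python3 s.py
```

```text
t 9.7167 mount [-82.44 125.09 150.92] toolx ang -11.229573722988134 want -11.296214531291952 F mount [-0.13  0.96  0.81] [ 0.  0. -1.] 0.0014804588777527865
```

Request:
{"op": "move_arm", "data": {
  "rows": [
    [0, 0.13, 3, 0, 0, 0, -1],
    [0, 0.13, 3, 0, 0, 0, -1],
    [0, 0, 2, 0, 0, 0, -1],
    [0, 0, 1.3, 0, 0, 0, -1],
    [0, 0, 0, 0, 0, 0, -1],
    [0, 0, 0, 0, 0, 0, -1],
    [0, 0, 0, 0, 0, 0, -1]
  ]
}}

```text
time: 10.3
tool_pos: [0.4118, -0.0934, 0.0589]
tool_rot: [0.0, 0.995, -0.1, 0.001]
contact_force: [-0.6, 0.1, 0.0]
gripper_width: 0.003
grasp_force: 0.0
```

```bash
python3 s.py;python3 - <<'E'
from plant import manip
import cv2,numpy as np
a=manip.grab_frame("top")["img"];b=manip.grab_frame("scene")["img"]
cv2.imwrite("pics/top3.png",a);cv2.imwrite("pics/scene3.png",b)
a=a[180:300,230:430];b=b[180:300,210:410]
cv2.imwrite("pics/c3.png",cv2.convertScaleAbs(cv2.resize(np.vstack([a,b]),None,fx=2.5,fy=2.5,interpolation=2),alpha=1.6))
E
```

```text
t 10.3 mount [-86.34 124.14  58.93] toolx ang -11.422142987354109 want -11.296214531291952 F mount [0.02 0.57 0.02] [ 0.002 -0.001 -1.   ] 0.0027303381958225727
```

View pics/c3.png

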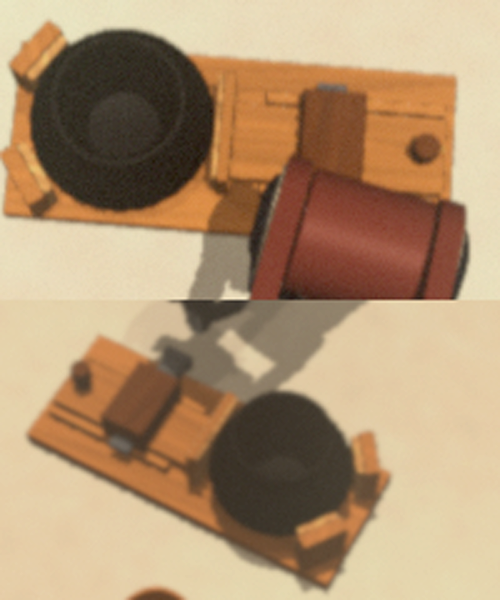

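The pot sits against both rear pads with the jaw at (222,125). The gripper is just outside the thumb head (bottom crop (172,355)). Push along tool +x.

Request:
{"op": "move_arm", "data": {
  "rows": [
    [0.4, 0, 0, 0, 0, 0, -1],
    [0.4, 0, 0, 0, 0, 0, -1],
    [0.4, 0, 0, 0, 0, 0, -1],
    [0.4, 0, 0, 0, 0, 0, -1],
    [0.3, 0, 0, 0, 0, 0, -1],
    [0.1, 0, 0, 0, 0, 0, -1],
    [0.1, 0, 0, 0, 0, 0, -1],
    [0.1, 0, 0, 0, 0, 0, -1],
    [0.1, 0, 0, 0, 0, 0, -1]
  ]
}}

```text
time: 11.15
tool_pos: [0.4335, -0.0968, 0.0577]
tool_rot: [-0.0, 0.995, -0.099, -0.0]
contact_force: [-0.3, 0.5, 0.3]
gripper_width: -0.001
grasp_force: 0.0
```

```bash
python3 s.py
```

```text
t 11.15 mount [-85.46 102.16  57.67] toolx ang -11.355996267996298 want -11.296214531291952 F mount [0.48 0.38 0.34] [-0.  0. -1.] -0.0006112059147021442
```

Request:
{"op": "move_arm", "data": {
  "rows": [
    [0.1, 0, 0, 0, 0, 0, -1],
    [0.1, 0, 0, 0, 0, 0, -1],
    [0.1, 0, 0, 0, 0, 0, -1],
    [0.1, 0, 0, 0, 0, 0, -1],
    [0.1, 0, 0, 0, 0, 0, -1],
    [0.1, 0, 0, 0, 0, 0, -1],
    [0.1, 0, 0, 0, 0, 0, -1],
    [0.1, 0, 0, 0, 0, 0, -1]
  ]
}}

```text
time: 11.82
tool_pos: [0.4415, -0.0985, 0.0578]
tool_rot: [-0.0, 0.995, -0.099, 0.0]
contact_force: [0.0, 0.1, -0.2]
gripper_width: -0.002
grasp_force: 0.0
```

```bash
python3 s.py
```

```text
t 11.8167 mount [-85.52  93.98  57.82] toolx ang -11.36238125980915 want -11.296214531291952 F mount [ 0.07 -0.01 -0.18] [ 0.  0. -1.] -0.0017293299131280698
```

Request:
{"op": "move_arm", "data": {
  "rows": [
    [0.07, 0, 0, 0, 0, 0, -1],
    [0.07, 0, 0, 0, 0, 0, -1],
    [0.07, 0, 0, 0, 0, 0, -1],
    [0.07, 0, 0, 0, 0, 0, -1],
    [0.07, 0, 0, 0, 0, 0, -1],
    [0.07, 0, 0, 0, 0, 0, -1],
    [0.07, 0, 0, 0, 0, 0, -1],
    [0.07, 0, 0, 0, 0, 0, -1],
    [0.07, 0, 0, 0, 0, 0, -1]
  ]
}}

```text
time: 12.57
tool_pos: [0.4472, -0.0995, 0.0576]
tool_rot: [-0.0, 0.995, -0.099, -0.001]
contact_force: [-1.7, 0.0, 1.0]
gripper_width: 0.003
grasp_force: 1.1
```

```bash
python3 s.py
```

```text
t 12.5667 mount [-85.47  88.19  57.59] toolx ang -11.359036117589495 want -11.296214531291952 F mount [-0.31  1.7   1.03] [-0.001  0.    -1.   ] 0.0029706205983672028
```

Request:
{"op": "move_arm", "data": {
  "rows": [
    [0.05, 0, 0, 0, 0, 0, -1],
    [0.05, 0, 0, 0, 0, 0, -1],
    [0.05, 0, 0, 0, 0, 0, -1],
    [0.05, 0, 0, 0, 0, 0, -1],
    [0.05, 0, 0, 0, 0, 0, -1],
    [0.05, 0, 0, 0, 0, 0, -1]
  ]
}}

```text
time: 13.07
tool_pos: [0.4506, -0.1003, 0.0578]
tool_rot: [-0.0, 0.995, -0.099, -0.0]
contact_force: [-2.4, -0.1, 1.1]
gripper_width: 0.001
grasp_force: 1.0
```

Request:
{"op": "move_arm", "data": {
  "rows": [
    [0.05, 0, 0, 0, 0, 0, -1],
    [0.05, 0, 0, 0, 0, 0, -1],
    [0.05, 0, 0, 0, 0, 0, -1],
    [0.05, 0, 0, 0, 0, 0, -1]
  ]
}}

```text
time: 13.4
tool_pos: [0.4525, -0.1007, 0.0578]
tool_rot: [-0.0, 0.995, -0.099, 0.0]
contact_force: [-2.2, 0.4, 1.1]
gripper_width: 0.001
grasp_force: 1.0
```

Request:
{"op": "move_arm", "data": {
  "rows": [
    [0.05, 0, 0, 0, 0, 0, -1],
    [0.05, 0, 0, 0, 0, 0, -1],
    [0.05, 0, 0, 0, 0, 0, -1],
    [0.05, 0, 0, 0, 0, 0, -1]
  ]
}}

```text
time: 13.73
tool_pos: [0.4545, -0.1011, 0.0578]
tool_rot: [-0.0, 0.995, -0.099, 0.0]
contact_force: [-1.4, -0.2, 0.9]
gripper_width: -0.001
grasp_force: 1.0
```

Request:
{"op": "move_arm", "data": {
  "rows": [
    [0.04, 0, 0, 0, 0, 0, -1],
    [0.04, 0, 0, 0, 0, 0, -1],
    [0.04, 0, 0, 0, 0, 0, -1],
    [0.04, 0, 0, 0, 0, 0, -1]
  ]
}}

```text
time: 14.07
tool_pos: [0.4561, -0.1014, 0.0578]
tool_rot: [-0.0, 0.995, -0.099, -0.0]
contact_force: [-1.5, 0.3, -0.3]
gripper_width: -0.001
grasp_force: 1.0
```

Request:
{"op": "move_arm", "data": {
  "rows": [
    [0.04, 0, 0, 0, 0, 0, -1],
    [0.04, 0, 0, 0, 0, 0, -1],
    [0.04, 0, 0, 0, 0, 0, -1],
    [0.04, 0, 0, 0, 0, 0, -1]
  ]
}}

```text
time: 14.4
tool_pos: [0.4576, -0.1017, 0.0578]
tool_rot: [-0.0, 0.995, -0.099, -0.0]
contact_force: [-2.5, 0.4, 0.8]
gripper_width: -0.001
grasp_force: 1.0
```

Request:
{"op": "move_arm", "data": {
  "rows": [
    [0.04, 0, 0, 0, 0, 0, -1],
    [0.04, 0, 0, 0, 0, 0, -1],
    [0.04, 0, 0, 0, 0, 0, -1],
    [0.04, 0, 0, 0, 0, 0, -1]
  ]
}}

```text
time: 14.73
tool_pos: [0.4592, -0.102, 0.0578]
tool_rot: [-0.0, 0.995, -0.099, 0.0]
contact_force: [-2.5, 0.9, 0.8]
gripper_width: 0.002
grasp_force: 1.0
```

Request:
{"op": "move_arm", "data": {
  "rows": [
    [0.04, 0, 0, 0, 0, 0, -1],
    [0.04, 0, 0, 0, 0, 0, -1],
    [0.04, 0, 0, 0, 0, 0, -1],
    [0.04, 0, 0, 0, 0, 0, -1]
  ]
}}

```text
time: 15.07
tool_pos: [0.4608, -0.1023, 0.0578]
tool_rot: [0.0, 0.995, -0.099, -0.0]
contact_force: [-2.4, -0.2, 0.6]
gripper_width: 0.002
grasp_force: 1.1
```

Request:
{"op": "move_arm", "data": {
  "rows": [
    [0.04, 0, 0, 0, 0, 0, -1],
    [0.04, 0, 0, 0, 0, 0, -1],
    [0.04, 0, 0, 0, 0, 0, -1],
    [0.03, 0, 0, 0, 0, 0, -1]
  ]
}}

```text
time: 15.4
tool_pos: [0.4623, -0.1026, 0.0578]
tool_rot: [-0.0, 0.995, -0.099, 0.0]
contact_force: [-1.9, 0.6, 0.3]
gripper_width: 0.001
grasp_force: 1.1
```

Request:
{"op": "move_arm", "data": {
  "rows": [
    [0.04, 0, 0, 0, 0, 0, -1],
    [0.04, 0, 0, 0, 0, 0, -1],
    [0.04, 0, 0, 0, 0, 0, -1],
    [0.03, 0, 0, 0, 0, 0, -1]
  ]
}}

```text
time: 15.73
tool_pos: [0.4637, -0.1029, 0.0578]
tool_rot: [0.0, 0.995, -0.099, 0.0]
contact_force: [-1.9, 0.6, 0.8]
gripper_width: 0.001
grasp_force: 1.1
```

Request:
{"op": "move_arm", "data": {
  "rows": [
    [0.04, 0, 0, 0, 0, 0, -1],
    [0.04, 0, 0, 0, 0, 0, -1],
    [0.04, 0, 0, 0, 0, 0, -1],
    [0.03, 0, 0, 0, 0, 0, -1]
  ]
}}

```text
time: 16.07
tool_pos: [0.4652, -0.1032, 0.0578]
tool_rot: [-0.0, 0.995, -0.099, 0.0]
contact_force: [-2.0, 0.7, 0.3]
gripper_width: -0.001
grasp_force: 1.1
```

Request:
{"op": "move_arm", "data": {
  "rows": [
    [0.04, 0, 0, 0, 0, 0, -1],
    [0.04, 0, 0, 0, 0, 0, -1],
    [0.04, 0, 0, 0, 0, 0, -1],
    [0.03, 0, 0, 0, 0, 0, -1]
  ]
}}

```text
time: 16.4
tool_pos: [0.4666, -0.1035, 0.0578]
tool_rot: [-0.0, 0.995, -0.099, -0.0]
contact_force: [-2.5, -0.1, 0.7]
gripper_width: -0.0
grasp_force: 1.1
```

Request:
{"op": "move_arm", "data": {
  "rows": [
    [0.04, 0, 0, 0, 0, 0, -1],
    [0.04, 0, 0, 0, 0, 0, -1],
    [0.04, 0, 0, 0, 0, 0, -1],
    [0.03, 0, 0, 0, 0, 0, -1]
  ]
}}

```text
time: 16.73
tool_pos: [0.4677, -0.1037, 0.0578]
tool_rot: [-0.0, 0.995, -0.099, -0.001]
contact_force: [-5.1, 0.6, 3.0]
gripper_width: 0.001
grasp_force: 2.7
```

Request:
{"op": "move_arm", "data": {
  "rows": [
    [0.04, 0, 0, 0, 0, 0, -1],
    [0.04, 0, 0, 0, 0, 0, -1],
    [0, 0, 0, 0, 0, 0, -1]
  ]
}}

```text
time: 16.98
tool_pos: [0.4678, -0.1037, 0.0577]
tool_rot: [-0.0, 0.995, -0.099, -0.002]
contact_force: [-8.3, 2.4, 6.0]
gripper_width: 0.004
grasp_force: 3.9
```

Request:
{"op": "move_arm", "data": {
  "rows": [
    [0.04, 0, 0, 0, 0, 0, -1],
    [0.04, 0, 0, 0, 0, 0, -1],
    [0.04, 0, 0, 0, 0, 0, -1],
    [0, 0, 0, 0, 0, 0, -1]
  ]
}}

```text
time: 17.32
tool_pos: [0.468, -0.1038, 0.0577]
tool_rot: [-0.0, 0.995, -0.099, -0.003]
contact_force: [-11.6, 2.8, 8.7]
gripper_width: 0.002
grasp_force: 5.8
```

```bash
python3 s.py
```

```text
t 17.3167 mount [-85.54  66.96  57.65] toolx ang -11.339439987420207 want -11.296214531291952 F mount [ 0.5  11.93  8.72] [-0.006  0.001 -1.   ] 0.0016867799879365254
```

Request:
{"op": "move_arm", "data": {
  "rows": [
    [0.04, 0, 0, 0, 0, 0, -1],
    [0.04, 0, 0, 0, 0, 0, -1],
    [0.04, 0, 0, 0, 0, 0, -1],
    [0.04, 0, 0, 0, 0, 0, -1],
    [0, 0, 0, 0, 0, 0, -1],
    [0, 0, 0, 0, 0, 0, -1]
  ]
}}

```text
time: 17.82
tool_pos: [0.4683, -0.1038, 0.0575]
tool_rot: [-0.001, 0.995, -0.099, -0.005]
contact_force: [-16.4, 2.3, 13.3]
gripper_width: 0.004
grasp_force: 8.6
```

```bash
python3 s.py
```

```text
t 17.8167 mount [-85.51  66.69  57.49] toolx ang -11.32480701301784 want -11.296214531291952 F mount [-0.92 16.58 13.35] [-0.01   0.002 -1.   ] 0.003639856181677419
```

Request:
{"op": "move_arm", "data": {
  "rows": [
    [0.03, 0, 0, 0, 0, 0, -1],
    [0, 0, 0, 0, 0, 0, -1],
    [0, 0, 0, 0, 0, 0, -1]
  ]
}}

```text
time: 18.07
tool_pos: [0.4683, -0.1038, 0.0575]
tool_rot: [-0.001, 0.995, -0.099, -0.006]
contact_force: [-18.0, 4.1, 13.8]
gripper_width: -0.001
grasp_force: 9.2
```

```bash
python3 s.py
```

```text
t 18.0667 mount [-85.51  66.67  57.45] toolx ang -11.3240663416082 want -11.296214531291952 F mount [ 0.5  18.41 13.8 ] [-0.011  0.002 -1.   ] -0.001349937316625229
```

About 18 N, within the 14–20 N lock window, and the position has stalled. Let go gently and retreat clear.

Request:
{"op": "move_arm", "data": {
  "rows": [
    [-0.15, 0, 0, 0, 0, 0, -1],
    [-0.2, 0, 0, 0, 0, 0, -1],
    [-0.3, 0, 0, 0, 0, 0, -1],
    [-0.6, 0, 0, 0, 0, 0, -1],
    [-1.5, 0, 0, 0, 0, 0, -1],
    [-2, 0, 0, 0, 0, 0, -1],
    [-2, 0, -1, 0, 0, 0, -1],
    [0, 2, -3, 0, 0, 0, -1],
    [0, 3, -3, 0, 0, 0, -1],
    [0, 3.5, -3, 0, 0, 0, -1],
    [0, 3.5, -2, 0, 0, 0, -1],
    [0, 3.5, 0, 0, 0, 0, -1],
    [0, 3.5, 0, 0, 0, 0, -1],
    [0, 3.5, 0, 0, 0, 0, -1],
    [0, 0, 0, 0, 0, 0, -1],
    [0, 0, 0, 0, 0, 0, -1]
  ]
}}

```text
time: 19.4
tool_pos: [0.3617, -0.3094, 0.1746]
tool_rot: [0.0, 0.995, -0.101, 0.0]
contact_force: [0.6, 0.7, -1.4]
gripper_width: 0.003
grasp_force: 0.0
```

```bash
python3 s.py;python3 - <<'E'
from plant import manip
import cv2,numpy as np
a=manip.grab_frame("top")["img"];b=manip.grab_frame("scene")["img"]
a=a[180:300,230:430];b=b[180:300,210:410]
cv2.imwrite("pics/c4.png",cv2.convertScaleAbs(cv2.resize(np.vstack([a,b]),None,fx=2.5,fy=2.5,interpolation=2),alpha=1.6))
E
```

```text
t 19.4 mount [-308.03  130.91  174.56] toolx ang -11.544418279218059 want -11.296214531291952 F mount [ 0.82 -0.48 -1.35] [ 0.001 -0.    -1.   ] 0.003350707867497292
```

View pics/c4.png

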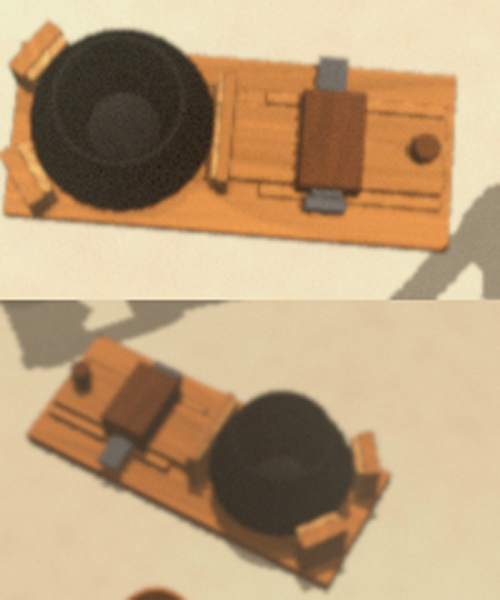

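The wedge (head at (325,203), tip at (333,72)) stays driven in under the bridge. The bar pad at (222,130) rests against the pot, which sits on both rear pads, and the robot is clear.

```bash
python3 -c "
from plant import manip
print(manip.job_done())"
```

```text
the job is handed in; nothing more can be done
None
```

The job is handed in at about 19.5 s: the pot is seated with about 13 N at the knob, the wedge was pushed in to about 18 N and stayed put after release, and the vase, votive and figure were not touched.

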